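Reset the tripped breaker in the slide-out pump controller

ROBOT

A 6-joint arm with a two-finger parallel gripper is mounted at the origin on the work surface. World frame = base frame: x ahead of the robot, y to its left, z up, the work surface at z = 0. Lengths are in m, angles in rad, forces in N, time in s.
With the tool pointing down it reaches from about 0.35 to 0.975 m from the base axis. Payload 17.4 kg.
Tool frame: the origin (TCP) lies midway between the tips of the shut fingers; the grasp point (between the pads) lies 19 mm behind it (robot.pinch_z is the distance from the TCP to the grasp point, in m); y points along the fingers, x is the direction in which the jaws open and shut, and the axes are right-handed (so a half turn about y gives the same grasp; the last joint's range is limited). The gripper opens to 85 mm and grips with 20 to 120 N. Pads are 22 mm wide; open, the fingers measure 114 mm over their backs; the gripper's body (76 mm by 85 mm) begins 54 mm behind the grasp point. The pads swing forward as they close: fully open they stand 13 mm farther back than shut.
Start: joints at [-1.367, 0.116, 1.442, -0, 1.584, -0.038], TCP at [0.162, -0.655, 0.231] pointing down, gripper open.
Joint ranges: [-2.83, 2.83], [-0.83, 2.19], [0.07, 2.5], [-1.14, 4.28], [0.01, 3], [-2.97, 2.97]. Speed limits (rad/s): [1.89, 1.89, 2.22, 3.14, 3.14, 3.14].

INTERFACE

Orientations are given as a unit quaternion [w, x, y, z].
In Python, from plant import robot gives the robot as it stands.
- The arm moves only by the tool carry_out, never from a script. Its argument "motion" is a list of rows, each a list of 3 entries, a list of its own where there are three numbers: the finger opening in cm, from 0 to 8.54, then the shift along the tool's x, y, z in cm, then the turn, a rotation vector about the tool's x, y, z in degrees. In form: [[fingers, [dx, dy, dz], [rx, ry, rz]], ...]. A call has exactly 5 rows; each row shifts and turns the commanded pose from where the row before left it, along the tool's axes as they then stand; what a row does not reach is not made up. A row lasts 1/8 s, in which the tool goes at most 62.5 mm and 10.7 degrees, less where a joint would pass 70% of its speed; a pose out of reach is approached as far as the arm can. A call with a gripper value outside its range is refused whole. The fingers move at their own pace and stop on an object; "newtons" is the grip in N (left out, the last holds). Time passes only in rows, so rows that do not move let the fingers close, or fill a call up. It gives the time, the measured TCP pose, the force and the opening at its end, in the units of the state.
- robot.get_state(): the state, without advancing time (a new reading comes with each control period).
- robot.snapshot(name): name is "scene" or "top" or "wrist"; returns a dict with "frame" (420x560x3 uint8, red, green, blue), "camera_matrix" (3x3 intrinsics, pixels), "rvec" (rotation vector, rad) and "tvec" (3), from world to camera coordinates, as OpenCV has them; the wrist camera has in their place "hand_eye" (4x4, takes a point from camera to tool coordinates, whose origin is the TCP and whose axes are the tool frame's). Camera axes: x right, y down, z forward; pixel columns grow to the right and rows downward; lengths in m; the calibration is good to about 2 mm. A picture is of the moment at which its call begins: read the wrist's pose just before it. There is no depth.
- robot.job_done(): hands the job in, once; it reports no verdict.
The state is a dict: "clock": time; "joint_pos": joint angles; "qd": joint speeds; "joint_torque": joint torques, N m; "tool_pos": TCP position; "tool_rot": TCP orientation; "contact_force": force on the tool from outside, world axes, zero at the start; "ft_torque": the same for the moment, N m; "opening": finger opening in m.
Only numpy, scipy, OpenCV 4.12 (cv2) and the standard library are available. Lean on these libraries where they do the work, as an engineer would, in place of code of your own. Each camera call takes 0.05 s, during which the arm holds its last target. There are 200 camera calls.

TASK

The breaker inside the freeze dryer's pump controller has tripped. Pull the controller out of its bench rack by the front handle until its slides lock, then reset the breaker as usual: lever fully OFF (towards the front panel) first, then fully ON (towards the rack). Finally press the slide's release tab down, keep it down while you start the controller back in, and push it fully home, leaving everything else on the bench where it stands.

Things in the scene. Friction and masses are not known exactly. Their poses are not given: they have to be found in the camera images.
- rack: Grey bench rack, fixed: 300 deep, 260 wide, 160 high. Origin on the bench under the middle of its front face; x points to its rear (pull-out is along -x), y left, z up. Lower 64 mm: a fixed gauge. Above: the controller chassis, whose aluminium front panel (254 wide, 88 high, 4 thick, bottom edge 66 up) closes flush on the rack's face.
- chassis (a joint): How far the open-topped controller chassis (about 1.6 kg) is pulled out along the rack's -x, m: 0 fully home, 0.177 end stop. Slides with 2 to 5 N and stays where left; from 0.145 to 0.17 the spring latch drags a little more, then clicks up. From 0.171 to 0.177 it is locked and cannot go in until the release tab is pressed.
- chassis_handle (a point): Middle of the dark steel bow handle on the front panel: a level bar, 10 diameter, 110 long along y between its end posts, axis 136 above the bench, 40 in front of the panel's face (35 free between bar and panel), 44 in front of the rack's face when home. Axes as the rack's; moves with the chassis. Hook it from above behind the bar, or pinch it; push bar or panel to send the chassis home.
- breaker_pivot (a point): Pivot of the lever of the black three-pole breaker in the chassis, 112 above the bench, 139 behind the handle bar and 35 left (+y) of the centre line; axes as the rack's. Case 54 (x) by 57 (y), top at 112. Open from above only when the chassis is out. Chassis sides and parts within 60 fore and aft of the pivot are no higher than 112.
- breaker_tip (a point): Middle of the top of the breaker's lever, 32 above its pivot when upright. The lever is three short black toggles tied by a bar 52 long (y), 9 thick (x), 12 high, whose top is this point.
- breaker (a joint): Angle of the breaker lever, rad: 0 upright, -0.45 fully OFF (tip towards the front panel), +0.45 fully ON (tip towards the rack). Starts tripped, near the middle. Takes about 2 N at the tip and stays where it is left.
- release_pad (a point): Middle of the top of the slide's steel release tab, over the right (-y) slide: 99 right of the centre line, 129 behind the handle bar, 134 above the bench when up. Flat 24 long (x), 24 wide (y); at its rear end stands a lip 9 high, its front face 12 behind this point, so a fingertip on the flat can press down and push the lip. Chassis parts beside it are no higher than 112.
- latch (a joint): Angle of the release tab's spring lever (hinged 70 in front of the tab's middle), rad: 0 up, 0.08 fully pressed (tab 5.6 mm down). 3 N to start, 5 N fully down. The lock is free above about 0.04 (tab 3 mm down); keep it down until the chassis has gone in some 12 mm, else it catches again. It also dips by itself as it passes the frame.
- flask_tall: Glass drying flask with black lid, 86 wide, 170 high, on the bench left of the pull-out path. Origin under its centre. Leave it.
- flask_short: Glass drying flask with black lid, 76 wide, 110 high, on the bench right of the pull-out path. Origin under its centre. Leave it.
- stopper: Black rubber stopper, 52 wide, 30 high, on the bench in front of the rack; the chassis (underside at 66) passes over it. Origin under its centre. Leave it.
- dish: White ceramic dish, 90 wide, 30 high, on the bench in front of the rack; the chassis (underside at 66) passes over it. Origin under its centre. Leave it.
- tube_rack: Blue tube rack with tubes, 100 by 200, 100 high, far left on the bench. Leave it.
- screwdriver: Screwdriver lying on the bench, right of the robot. Leave it.
- wash_bottle: White plastic bottle, 64 wide, 170 high, on the bench at the right. Leave it.

How it is judged:
On the way, in this order (a step that is already met when the one before it is completed fails the run):
1. the controller is pulled out until the slide latch has sprung up and locks it (value of joint chassis above 0.168 m and value of joint latch below 0.015 rad), for 0.2 s.
2. the breaker lever is pushed fully OFF with the controller out (value of joint breaker below -0.38 rad and value of joint chassis above 0.165 m), for 0.05 s.
3. then fully ON with the controller out (value of joint breaker above 0.38 rad and value of joint chassis above 0.165 m), for 0.05 s.
4. the lock is released and the controller is on its way in (value of joint chassis below 0.15 m), for 0.05 s.
At the end, for the whole second after the job is handed in: The controller is fully home (within 6 mm), the breaker lever is fully ON (above 0.36 rad), and the release tab is up (value of joint chassis below 0.006 m and value of joint breaker above 0.36 rad and value of joint latch below 0.02 rad); the robot touches nothing.
It fails at once if something else on the bench or the rack is pushed aside (30 mm) or knocked over (distance of any of flask_tall, flask_short, stopper, dish, tube_rack, screwdriver, wash_bottle from where it was at the start of the episode above 0.03 m or angle between any of flask_tall, flask_short, wash_bottle's own z axis and vertical above 0.5 rad).
It also fails if it takes over 58 s, if anything falls off the work surface, if the arm or the gripper's body presses on something with over 40 N, if the wrist force passes 120 N, or if a joint passes its speed limit or range.

## Working session

There is one attempt and no reset: what is moved stays moved. The work goes in short steps, Python scripts to look and compute and a tool call to move; the robot and the scene stay as the last step left them, time stands still between calls to the robot, and variables do not carry over. Pictures are saved under pics/ and viewed, about 8 in all and at most 12, crops included, and the job is handed in when it is done.

Besides the shell and the picture viewer there is one more tool, called after "Request:" as name(argument=value, ...), one argument or row to a line, values as JSON. carry_out: Moves the arm, as the interface text tells. Its arguments: {"type":"object","properties":{"motion":{"type":"array"},"newtons":{"type":"number"}},"required":["motion"]}

```bash
mkdir -p pics; ls; python3 - <<'E'
from plant import robot
import cv2,numpy as np
s=robot.get_state();print({k:np.round(v,3).tolist() for k,v in s.items()})
for n in("scene","top"):
    r=robot.snapshot(n);np.savez(f"pics/{n}0.npz",**r)
    cv2.imwrite(f"pics/{n}0.png",r["frame"][:,:,::-1]);print(n,r["camera_matrix"],r["rvec"],r["tvec"])
E
```

```text
pics
{'clock': 0.0, 'joint_pos': [-1.367, 0.116, 1.442, 0.0, 1.584, -0.038], 'qd': [0.001, -0.001, -0.0, 0.001, -0.002, -0.001], 'joint_torque': [0.001, -73.199, -63.25, -0.0, 0.006, 0.0], 'tool_pos': [0.162, -0.655, 0.231], 'tool_rot': [0.557, -0.556, 0.436, -0.436], 'contact_force': [0.286, -0.09, -0.223], 'ft_torque': [0.045, 0.035, 0.034], 'opening': 0.085}
scene [[438.25228062   0.         285.0090307 ]
 [  0.         438.25228062 214.4932015 ]
 [  0.           0.           1.        ]] [ 1.20465803  2.3378347  -0.98520794] [ 0.29582875 -0.22905375  1.50724278]
top [[523.90396113   0.         288.1605684 ]
 [  0.         523.90396113 207.63175349]
 [  0.           0.           1.        ]] [ 2.1771072  -2.14245969  0.1460111 ] [-0.00923956  0.5534984   1.50301537]
```

View pics/scene0.png

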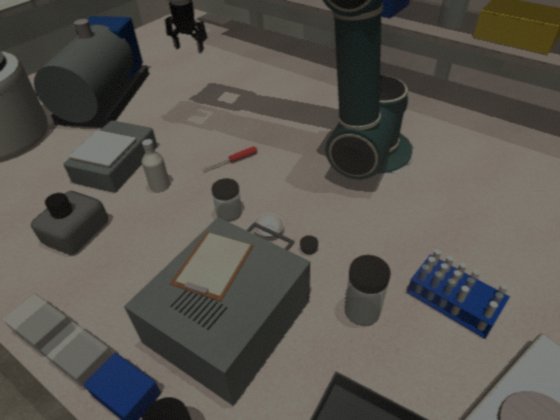

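View pics/top0.png

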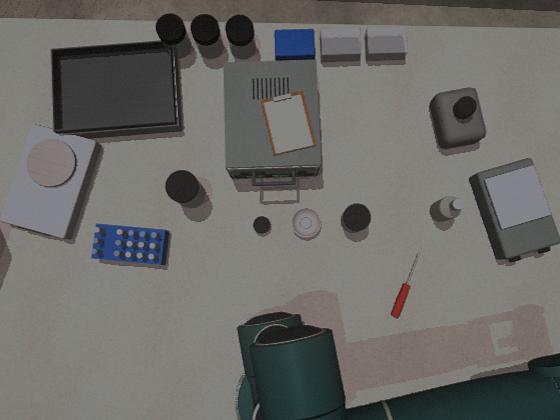

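The top view shows the rack (about x 225–321, y 62–178) with its handle in front at about (275,180), and a handle shadow below it. The tall flask is at (184,187), the short flask at (356,218), the dish at (307,222) and the stopper at (262,225). I'll enlarge the rack to get its corners.

```bash
python3 - <<'E'
import cv2
a=cv2.imread("pics/top0.png")[50:215,210:335]
b=cv2.imread("pics/scene0.png")[205:345,215:330]
a=cv2.resize(a,None,fx=3.6,fy=3.6,interpolation=cv2.INTER_CUBIC)
b=cv2.resize(b,None,fx=3,fy=3,interpolation=cv2.INTER_CUBIC)
import numpy as np
c=np.zeros((600,800,3),np.uint8);c[:594,:450]=a;c[:420,452:797]=b
c=cv2.convertScaleAbs(c,alpha=1.6)
cv2.imwrite("pics/crop0.png",c)
E
```

```text
(no output)
```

View pics/crop0.png

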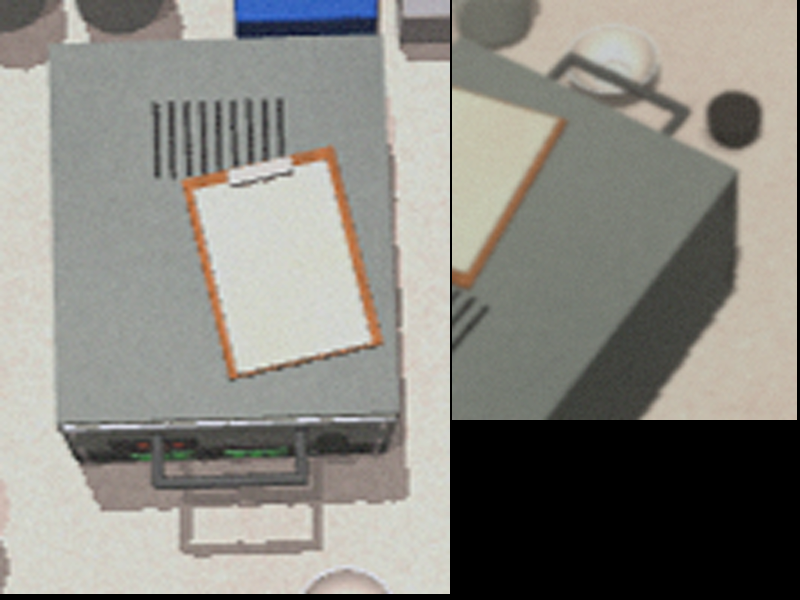

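```bash
cat > h.py <<'E'
import numpy as np,cv2
from scipy.optimize import least_squares
from scipy.spatial.transform import Rotation as R
def load(n): return dict(np.load(f"pics/{n}.npz"))
def proj(c,P): return cv2.projectPoints(np.asarray(P,float).reshape(-1,1,3),c["rvec"],c["tvec"],c["camera_matrix"],None)[0][:,0]
def onplane(c,uv,z):
    Rm=cv2.Rodrigues(c["rvec"])[0];o=-Rm.T@c["tvec"].ravel()
    d=Rm.T@np.linalg.inv(c["camera_matrix"])@np.r_[uv,1];return o+d*(z-o[2])/d[2]
E
python3 - <<'E'
from h import *
t=load("top0");s=load("scene0")
pt=np.array([[50,45],[382,37],[398,411],[58,425],[152,484],[305,480]])/3.6+[210,50]-.36
L=np.array([[.3,.13,.16],[.3,-.13,.16],[0,-.13,.16],[0,.13,.16],[-.044,.06,.136],[-.044,-.06,.136]])
ps=np.array([[309.7,262.3]]);Ls=L[3:4]
def W(p,L): return R.from_euler("z",p[2]).apply(L)+[p[0],p[1],0]
f=lambda p:np.r_[(proj(t,W(p,L))-pt).ravel(),(proj(s,W(p,Ls))-ps).ravel()]
r=least_squares(f,[.6,0,0]);print(r.x,np.round(r.fun,1))
print("handle",W(r.x,[[-.044,0,.136]]))
print("stoppers",[onplane(t,u,z).round(3) for u,z in (((184,184),.17),((356,215),.11),((262,225),.03),((307,222),.03))])
E
```

```text
[0.65152822 0.0443999  0.04676343] [-0.4 -0.4  0.5 -0.6  0.2  0.7 -0.8 -0.4 -0.3 -0.1  0.7 -0.3  0.4 -1. ]
handle [[0.60757632 0.04234306 0.136     ]]
stoppers [array([0.596, 0.281, 0.17 ]), array([ 0.526, -0.189,  0.11 ]), array([0.502, 0.076, 0.03 ]), array([ 0.513, -0.056,  0.03 ])]
```

```bash
cat >> h.py <<'E'
RACK=np.array([0.6515,0.0444]);YAW=0.0468
def rk(p): # rack -> world
    return R.from_euler("z",YAW).apply(p)+np.r_[RACK,0]
def down(yaw): # tool y down, tool x at yaw
    x=np.array([np.cos(yaw),np.sin(yaw),0]);y=np.array([0,0,-1.]);return R.from_matrix(np.c_[x,y,np.cross(x,y)])
def state():
    from plant import robot
    s=robot.get_state();q=s["tool_rot"];return np.array(s["tool_pos"]),R.from_quat([q[1],q[2],q[3],q[0]]),s
def plan(p1,r1,n,start=None):
    p,r=start or state()[:2]
    dv=(r.inv()*r1).as_rotvec()/n;tot=p
    for i in range(n):
        tgt=p+(p1-p)*(i+1)/n
        print(np.round(r.inv().apply(tgt-tot)*100,2).tolist(),np.round(np.degrees(dv),2).tolist())
        tot=tgt;r=r*R.from_rotvec(dv)
    return p1,r1
def rackpose():
    p,r,s=state();q=R.from_euler("z",-YAW)
    print("t",s["clock"],"rack mm",(q.apply(p-np.r_[RACK,0])*1000).round(1),"yaw",np.degrees((q*r).as_rotvec()).round(1),"F",q.apply(s["contact_force"]).round(1),"open",round(s["opening"],4))
E
python3 - <<'E'
from h import *
plan(rk([-.044,0,.231]),down(YAW),15); 
E
```

```text
[-3.8, 0.0, 4.0] [-0.0, -5.26, -0.0]
[-3.42, 0.0, 4.33] [-0.0, -5.26, -0.0]
[-3.01, 0.0, 4.63] [-0.0, -5.26, -0.0]
[-2.57, 0.0, 4.88] [-0.0, -5.26, -0.0]
[-2.12, 0.0, 5.1] [-0.0, -5.26, -0.0]
[-1.64, -0.0, 5.27] [-0.0, -5.26, -0.0]
[-1.15, -0.0, 5.4] [-0.0, -5.26, -0.0]
[-0.65, -0.0, 5.48] [-0.0, -5.26, -0.0]
[-0.15, -0.0, 5.52] [-0.0, -5.26, -0.0]
[0.36, -0.0, 5.51] [-0.0, -5.26, -0.0]
[0.86, -0.0, 5.45] [-0.0, -5.26, -0.0]
[1.36, -0.0, 5.35] [-0.0, -5.26, -0.0]
[1.84, -0.0, 5.2] [-0.0, -5.26, -0.0]
[2.31, -0.0, 5.01] [-0.0, -5.26, -0.0]
[2.76, -0.0, 4.78] [-0.0, -5.26, -0.0]
```

Request:
carry_out(
  motion=[
    [3.0,[-3.8,0,4.0],[0,-5.26,0]],
    [3.0,[-3.42,0,4.33],[0,-5.26,0]],
    [3.0,[-3.01,0,4.63],[0,-5.26,0]],
    [3.0,[-2.57,0,4.88],[0,-5.26,0]],
    [3.0,[-2.12,0,5.1],[0,-5.26,0]],
  ],
  newtons=60,
)

```text
clock: 0.72
tool_pos: [0.3108, -0.4212, 0.231]
tool_rot: [0.642, -0.642, 0.297, -0.297]
contact_force: [0.6, -1.5, 0.2]
opening: 0.0299
```

Request:
carry_out(
  motion=[
    [3.0,[-1.64,0,5.27],[0,-5.26,0]],
    [3.0,[-1.15,0,5.4],[0,-5.26,0]],
    [3.0,[-0.65,0,5.48],[0,-5.26,0]],
    [3.0,[-0.15,0,5.52],[0,-5.26,0]],
    [3.0,[0.36,0,5.51],[0,-5.26,0]],
  ],
)

```text
clock: 1.35
tool_pos: [0.4593, -0.1885, 0.2312]
tool_rot: [-0.692, 0.692, -0.143, 0.143]
contact_force: [1.2, -0.6, -0.3]
opening: 0.0298
```

Request:
carry_out(
  motion=[
    [3.0,[0.86,0,5.45],[0,-5.26,0]],
    [3.0,[1.36,0,5.35],[0,-5.26,0]],
    [3.0,[1.84,0,5.2],[0,-5.26,0]],
    [3.0,[2.31,0,5.01],[0,-5.26,0]],
    [3.0,[2.76,0,4.78],[0,-5.26,0]],
  ],
)

```text
clock: 1.98
tool_pos: [0.6077, 0.0442, 0.231]
tool_rot: [-0.707, 0.707, 0.018, -0.018]
contact_force: [0.0, -0.9, 0.8]
opening: 0.0302
```

```bash
python3 - <<'E'
from h import *
from plant import robot
rackpose();p,r,s=state()
w=robot.snapshot("wrist");np.savez("pics/w1.npz",**w)
H=w["hand_eye"];print(np.round(H,3).tolist(),w["camera_matrix"].round(1).tolist())
# expected projections of bar ends
P=np.array([rk([-.044,y,.141]) for y in(.055,0,-.055)])
T=np.eye(4);T[:3,:3]=r.as_matrix();T[:3,3]=p
C=(np.linalg.inv(T@H)@np.c_[P,np.ones(3)].T)[:3]
uv=w["camera_matrix"]@C;print((uv[:2]/uv[2]).T.round(1).tolist())
cv2.imwrite("pics/w1.png",w["frame"][:,:,::-1])
E
```

```text
t 1.975 rack mm [-43.7   1.9 231. ] yaw [-90.   -0.2   0.2] F [-0.  -0.9  0.8] open 0.0302
[[1.0, -0.0, 0.001, -0.001], [-0.001, -0.294, 0.956, -0.143], [0.0, -0.956, -0.294, 0.073], [0.0, 0.0, 0.0, 1.0]] [[329.7, 0.0, 274.5], [0.0, 329.7, 208.1], [0.0, 0.0, 1.0]]
[[275.5, 136.9], [275.0, 212.5], [274.7, 278.7]]
```

View pics/w1.png

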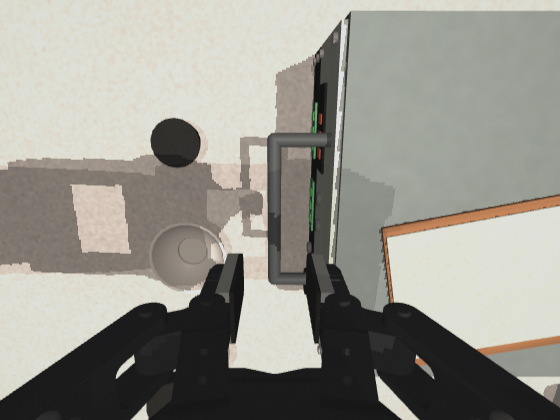

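The bar sits at column 274.5, rows 138–278, and the prediction was 275, rows 137–279, so the fit is good. Next I descend and pinch the bar.

Request:
carry_out(
  motion=[
    [3.0,[0,3.0,0],[0,0,0]],
    [3.0,[0,3.0,0],[0,0,0]],
    [3.0,[0,3.0,0],[0,0,0]],
    [3.0,[0,2.4,0],[0,0,0]],
    [3.0,[0,0,0],[0,0,0]],
  ],
)

```text
clock: 2.65
tool_pos: [0.6063, 0.0424, 0.1155]
tool_rot: [0.707, -0.707, -0.016, 0.018]
contact_force: [-1.3, -0.1, 0.4]
opening: 0.0304
```

Request:
carry_out(
  motion=[
    [0.5,[0,0,0],[0,0,0]],
    [0.5,[0,0,0],[0,0,0]],
    [0.5,[0,0,0],[0,0,0]],
    [0.5,[0,0,0],[0,0,0]],
    [0.5,[-0.5,0,0],[0,0,0]],
  ],
  newtons=50,
)

```text
clock: 3.28
tool_pos: [0.6025, 0.0422, 0.1179]
tool_rot: [-0.707, 0.707, 0.017, -0.016]
contact_force: [2.4, -0.5, 5.4]
opening: 0.0081
```

```bash
python3 -c "
from h import *
rackpose()"
```

```text
t 3.275 rack mm [-4.910e+01  1.000e-01  1.179e+02] yaw [-90.   -0.1  -0. ] F [ 2.4 -0.6  5.4] open 0.0081
```

Request:
carry_out(
  motion=[
    [0.5,[-2.5,0,0],[0,0,0]],
    [0.5,[-2.5,0,0],[0,0,0]],
    [0.5,[-2.5,0,0],[0,0,0]],
    [0.5,[-2.0,0,0],[0,0,0]],
    [0.5,[-1.0,0,0],[0,0,0]],
  ],
)

```text
clock: 3.9
tool_pos: [0.4966, 0.0368, 0.1179]
tool_rot: [-0.707, 0.707, 0.017, -0.016]
contact_force: [4.0, -3.8, 5.1]
opening: 0.0078
```

```bash
python3 -c "
from h import *
rackpose()"
```

```text
t 3.9 rack mm [-155.1   -0.3  117.9] yaw [-90.   -0.1  -0. ] F [ 3.8 -4.   5.1] open 0.0078
```

Request:
carry_out(
  motion=[
    [0.5,[-1.7,0,0],[0,0,0]],
    [0.5,[-1.7,0,0],[0,0,0]],
    [0.5,[-1.7,0,0],[0,0,0]],
    [0.5,[-1.2,0,0],[0,0,0]],
    [0.5,[0,0,0],[0,0,0]],
  ],
)

```text
clock: 4.53
tool_pos: [0.4337, 0.0336, 0.1179]
tool_rot: [-0.706, 0.707, 0.017, -0.017]
contact_force: [-1.3, -6.7, 7.2]
opening: 0.0082
```

```bash
python3 -c "
from h import *
rackpose()"
```

```text
t 4.525 rack mm [-218.    -0.6  117.9] yaw [-90.1  -0.1   0. ] F [-1.7 -6.6  7.2] open 0.0082
```

Request:
carry_out(
  motion=[
    [0.5,[-0.3,0,0],[0,0,0]],
    [0.5,[-0.2,0,0],[0,0,0]],
    [0.5,[0,0,0],[0,0,0]],
    [0.5,[0,0,0],[0,0,0]],
    [0.5,[0,0,0],[0,0,0]],
  ],
)

```text
clock: 5.15
tool_pos: [0.4304, 0.0335, 0.1179]
tool_rot: [-0.707, 0.707, 0.018, -0.016]
contact_force: [12.1, -5.6, 0.0]
opening: 0.0082
```

```bash
python3 -c "
from h import *
rackpose()"
```

```text
t 5.15 rack mm [-221.3   -0.6  117.9] yaw [-90.1  -0.2  -0.1] F [11.8 -6.2  0. ] open 0.0082
```

Request:
carry_out(
  motion=[
    [0.5,[0.3,0,0],[0,0,0]],
    [0.5,[0.4,0,0],[0,0,0]],
    [0.5,[0.4,0,0],[0,0,0]],
    [0.5,[0,0,0],[0,0,0]],
    [0.5,[0,0,0],[0,0,0]],
  ],
)

```text
clock: 5.78
tool_pos: [0.4374, 0.0338, 0.1177]
tool_rot: [-0.706, 0.707, 0.014, -0.02]
contact_force: [-38.8, -7.9, 27.3]
opening: 0.0081
```

```bash
python3 -c "
from h import *
rackpose()"
```

```text
t 5.775 rack mm [-214.3   -0.5  117.7] yaw [-90.1   0.3   0.4] F [-39.1  -6.1  27.3] open 0.0081
```

The latch is locked: the end stop is at −221 mm, and pushing back met 39 N at about −214 mm. I'll ease off the lock, release the bar and go above the breaker.

Request:
carry_out(
  motion=[
    [0.5,[-0.5,0,0],[0,0,0]],
    [0.5,[-0.2,0,0],[0,0,0]],
    [3.0,[0,0,0],[0,0,0]],
    [3.0,[0,0,0],[0,0,0]],
    [3.0,[0,0,0],[0,0,0]],
  ],
)

```text
clock: 6.4
tool_pos: [0.4332, 0.0342, 0.1171]
tool_rot: [0.707, -0.707, -0.017, 0.017]
contact_force: [0.2, -0.9, -0.5]
opening: 0.0299
```

Request:
carry_out(
  motion=[
    [3.0,[0,-1.5,0],[0,0,0]],
    [3.0,[0,-3.0,0],[0,0,0]],
    [3.0,[0,-4.0,0],[0,0,0]],
    [3.5,[0,-3.5,0],[0,0,0]],
    [3.5,[3.0,0,1.0],[0,0,0]],
  ],
)

```text
clock: 7.02
tool_pos: [0.4635, 0.0454, 0.2421]
tool_rot: [0.707, -0.707, -0.019, 0.014]
contact_force: [0.0, 0.4, 0.8]
opening: 0.0345
```

```bash
cat >> h.py <<'E'
def wshot(n):
    from plant import robot
    p,r,s=state();w=robot.snapshot("wrist");T=np.eye(4);T[:3,:3]=r.as_matrix();T[:3,3]=p
    M=np.linalg.inv(T@w["hand_eye"]);w["rvec"]=cv2.Rodrigues(M[:3,:3])[0];w["tvec"]=M[:3,3]
    np.savez(f"pics/{n}.npz",**w);cv2.imwrite(f"pics/{n}.png",w["frame"][:,:,::-1]);return w
E
python3 - <<'E'
from h import *
rackpose();w=wshot("w2")
b=-.044-.174
for n,q in dict(bar1=(b,.055,.141),bar2=(b,-.055,.141),piv=(b+.139,.035,.112),tip=(b+.139,.035,.144),pad=(b+.129,-.099,.134)).items(): print(n,proj(w,rk(q)).round(0))
E
```

```text
t 7.025 rack mm [-187.8    9.8  242.1] yaw [-90.   -0.3  -0.3] F [0.  0.4 0.8] open 0.0345
bar1 [[233. 147.]]
bar2 [[238. 281.]]
piv [[404. 167.]]
tip [[421. 174.]]
pad [[385. 320.]]
```

View pics/w2.png

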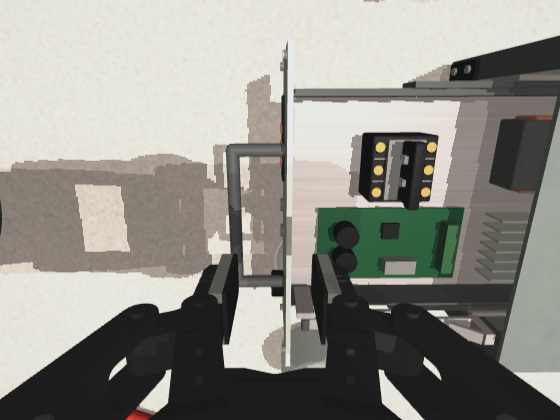

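The bar is at about column 235, as predicted. The lever is at about (411,175), some 4 mm frontward of upright. Next I straddle it.

Request:
carry_out(
  motion=[
    [3.5,[5.3,0,1.2],[0,0.3,0]],
    [3.5,[5.3,0,1.3],[0,0,0]],
    [3.5,[0,3.0,0],[0,0,0]],
    [3.5,[0,3.0,0],[0,0,0]],
    [3.5,[0,0,0],[0,0,0]],
  ],
)

```text
clock: 7.7
tool_pos: [0.5668, 0.0753, 0.1759]
tool_rot: [-0.707, 0.707, 0.014, -0.016]
contact_force: [-0.2, 0.1, 1.0]
opening: 0.0348
```

```bash
python3 - <<'E'
from h import *
rackpose()
E
```

```text
t 7.7 rack mm [-83.2  34.9 175.9] yaw [-90.    0.3  -0. ] F [-0.2  0.1  1. ] open 0.0348
```

Request:
carry_out(
  motion=[
    [3.5,[0,2.0,0],[0,0,0]],
    [3.5,[0,2.0,0],[0,0,0]],
    [3.5,[0,0.9,0],[0,0,0]],
    [3.5,[0,0,0],[0,0,0]],
    [3.5,[0,0,0],[0,0,0]],
  ],
)

```text
clock: 8.32
tool_pos: [0.5678, 0.0753, 0.129]
tool_rot: [0.707, -0.707, -0.015, 0.015]
contact_force: [-0.4, -1.0, -0.5]
opening: 0.0354
```

Request:
carry_out(
  motion=[
    [3.5,[-0.5,0,0],[0,0,0]],
    [3.5,[-0.5,0,0],[0,0,0]],
    [3.5,[-0.5,0,0],[0,0,0]],
    [3.5,[-0.3,0,0],[0,0,0]],
    [3.5,[0,0,0],[0,0,0]],
  ],
)

```text
clock: 8.95
tool_pos: [0.5493, 0.0746, 0.1285]
tool_rot: [0.707, -0.707, -0.015, 0.015]
contact_force: [0.0, -0.7, 0.7]
opening: 0.0353
```

```bash
python3 - <<'E'
from h import *
rackpose()
E
```

```text
t 8.95 rack mm [-100.6   34.9  128.5] yaw [-90.    0.2  -0.2] F [-0.  -0.7  0.7] open 0.0353
```

Request:
carry_out(
  motion=[
    [3.5,[-0.3,0,0],[0,0,0]],
    [3.5,[-0.3,0,0],[0,0,0]],
    [3.5,[-0.2,0,0],[0,0,0]],
    [3.5,[0,0,0],[0,0,0]],
    [3.5,[0,0,0],[0,0,0]],
  ],
)

```text
clock: 9.57
tool_pos: [0.5439, 0.0743, 0.1284]
tool_rot: [0.707, -0.707, -0.017, 0.013]
contact_force: [31.4, 1.9, -12.6]
opening: 0.0351
```

```bash
python3 - <<'E'
from h import *
rackpose(); w=wshot("w3")
p=-.079
for a in(-.45,-.3,0): print(a,proj(w,[rk((p+.032*np.sin(a),y,.112+.032*np.cos(a))) for y in(.061,.009)]).round(0).tolist())
E
```

```text
t 9.575 rack mm [-106.    34.9  128.4] yaw [-90.   -0.1  -0.5] F [ 31.4   0.5 -12.6] open 0.0351
-0.45 [[307.0, 224.0], [305.0, 329.0]]
-0.3 [[319.0, 225.0], [315.0, 331.0]]
0 [[342.0, 226.0], [336.0, 333.0]]
```

View pics/w3.png

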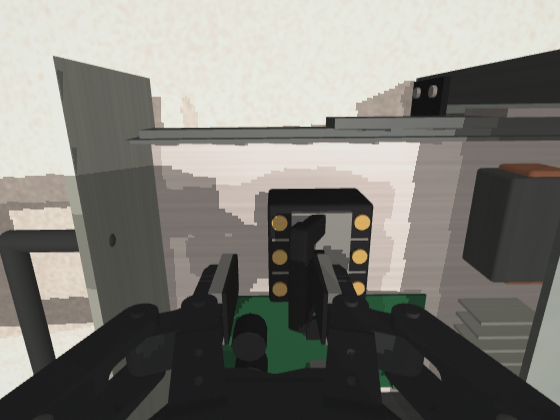

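The lever leans to the front at about columns 291–325 and sits hard on its stop (31 N), so it is fully OFF. Now ON.

Request:
carry_out(
  motion=[
    [3.5,[1.5,0,0],[0,0,0]],
    [3.5,[1.5,0,0],[0,0,0]],
    [3.5,[1.0,0,0],[0,0.2,0]],
    [3.5,[0.7,0,0],[0,0,0]],
    [3.5,[0.3,0,0],[0,0,0]],
  ],
)

```text
clock: 10.25
tool_pos: [0.5917, 0.0764, 0.1281]
tool_rot: [0.707, -0.707, -0.014, 0.014]
contact_force: [-3.1, -0.5, 1.5]
opening: 0.035
```

```bash
python3 - <<'E'
from h import *
rackpose()
E
```

```text
t 10.25 rack mm [-58.3  34.7 128.1] yaw [-90.    0.4  -0.3] F [-3.1 -0.4  1.5] open 0.035
```

Request:
carry_out(
  motion=[
    [3.5,[0.3,0,0],[0,0,0]],
    [3.5,[0.2,0,0],[0,0,0]],
    [3.5,[0.2,0,0],[0,0,0]],
    [3.5,[0,0,0],[0,0,0]],
    [3.5,[0,0,0],[0,0,0]],
  ],
)

```text
clock: 10.88
tool_pos: [0.5968, 0.0765, 0.1278]
tool_rot: [-0.707, 0.707, 0.012, -0.015]
contact_force: [-18.2, -0.8, 3.6]
opening: 0.035
```

```bash
python3 - <<'E'
from h import *
rackpose()
E
```

```text
t 10.875 rack mm [-53.1  34.7 127.8] yaw [-90.    0.5  -0.1] F [-18.2   0.1   3.6] open 0.035
```

ON is at its stop with 18 N, and the chassis is against the lock. I'll back off, lift, close the fingers and go above the release tab.

Request:
carry_out(
  motion=[
    [3.5,[-0.7,0,0],[0,0,0]],
    [3.5,[0,-3.0,0],[0,0,0]],
    [2.0,[0,-4.2,0],[0,0,0]],
    [0,[-1.1,0,-4.4],[0,-0.3,0]],
    [0,[-1.1,0,-4.5],[0,0,0]],
  ],
)

```text
clock: 11.5
tool_pos: [0.5732, -0.0143, 0.2011]
tool_rot: [-0.707, 0.707, 0.017, -0.015]
contact_force: [0.8, 0.6, 0.6]
opening: -0.0001
```

Request:
carry_out(
  motion=[
    [0,[-0.9,0,-4.5],[0,0,0]],
    [0,[0,1.5,0],[0,0,0]],
    [0,[0,1.5,0],[0,0,0]],
    [0,[0,0,0],[0,0,0]],
    [0,[0,0,0],[0,0,0]],
  ],
)

```text
clock: 12.12
tool_pos: [0.5665, -0.0581, 0.1704]
tool_rot: [0.707, -0.707, -0.016, 0.016]
contact_force: [-1.1, -0.0, 0.6]
opening: -0.0004
```

```bash
python3 - <<'E'
from h import *
rackpose(); w=wshot("w4")
b=-.215
g=lambda *P:proj(w,[rk(q) for q in P]).round(0).tolist()
print("pad centre",g((b+.129,-.099,.134)),"flat corners",g((b+.117,-.087,.134),(b+.141,-.087,.134),(b+.117,-.111,.134),(b+.141,-.111,.134)))
print("lip top",g((b+.141,-.087,.143),(b+.141,-.111,.143)))
for a in(.45,.3,0): print("lever",a,g((b+.139+.032*np.sin(a),.009,.112+.032*np.cos(a)),(b+.139+.032*np.sin(a),.061,.112+.032*np.cos(a))))
E
```

```text
t 12.125 rack mm [-89.7 -98.4 170.4] yaw [-90.    0.   -0.1] F [-1.1  0.   0.6] open -0.0004
pad centre [[282.0, 239.0]] flat corners [[261.0, 219.0], [303.0, 219.0], [262.0, 257.0], [302.0, 257.0]]
lip top [[304.0, 224.0], [303.0, 264.0]]
lever 0.45 [[335.0, 30.0], [341.0, -107.0]]
lever 0.3 [[326.0, 29.0], [331.0, -110.0]]
lever 0 [[306.0, 29.0], [309.0, -112.0]]
```

View pics/w4.png

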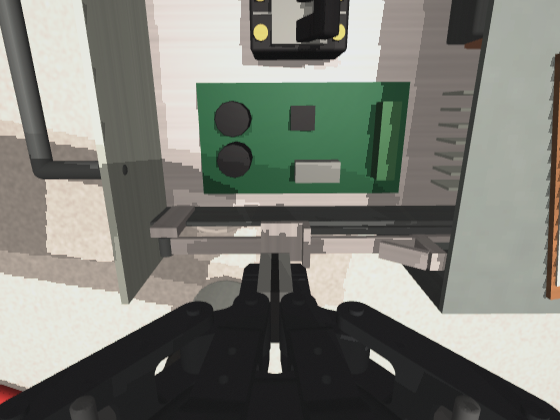

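The tab flat (cols 262–303, rows 219–257) and the lip (col 303) are where predicted, and the lever leans to the rack. I'll press down.

Request:
carry_out(
  motion=[
    [0,[-0.2,1.5,0],[0,0,0]],
    [0,[0,1.2,0],[0,0,0]],
    [0,[0,0.8,0],[0,0,0]],
    [0,[0,0.3,0],[0,0,0]],
    [0,[0,0.2,0],[0,0,0]],
  ],
)

```text
clock: 12.8
tool_pos: [0.5644, -0.059, 0.1309]
tool_rot: [-0.707, 0.707, 0.016, -0.015]
contact_force: [-2.5, 0.8, 5.1]
opening: -0.0003
```

```bash
python3 - <<'E'
from h import *
rackpose()
E
```

```text
t 12.8 rack mm [-91.8 -99.2 130.9] yaw [-90.    0.1  -0.1] F [-2.5  0.9  5.1] open -0.0003
```

Request:
carry_out(
  motion=[
    [0,[0,0.2,0],[0,0,0]],
    [0,[0,0.1,0],[0,0,0]],
    [0,[0.3,0,0],[0,0,0]],
    [0,[0.3,0,0],[0,0,0]],
    [0,[0.3,0,0],[0,0,0]],
  ],
)

```text
clock: 13.42
tool_pos: [0.5741, -0.0585, 0.1288]
tool_rot: [-0.707, 0.707, 0.017, -0.015]
contact_force: [-1.9, 1.7, 14.5]
opening: -0.0004
```

```bash
python3 - <<'E'
from h import *
rackpose()
E
```

```text
t 13.425 rack mm [-82.2 -99.2 128.8] yaw [-90.   -0.   -0.2] F [-1.8  1.8 14.5] open -0.0004
```

Request:
carry_out(
  motion=[
    [0,[0.5,0,0],[0,0,0]],
    [0,[0.5,0,0],[0,0,0]],
    [0,[0.6,0,0],[0,0,0]],
    [0,[0.6,0,0],[0,0,0]],
    [0,[0.4,0,0],[0,0,0]],
  ],
)

```text
clock: 14.05
tool_pos: [0.6001, -0.0573, 0.1288]
tool_rot: [0.707, -0.707, -0.017, 0.015]
contact_force: [-1.9, 2.8, 14.2]
opening: 0.0001
```

```bash
python3 - <<'E'
from h import *
rackpose()
E
```

```text
t 14.05 rack mm [-56.1 -99.1 128.8] yaw [-90.   -0.   -0.2] F [-1.8  2.9 14.2] open 0.0001
```

The chassis is in by about 31 mm, at roughly 0.14, past the catch. I'll lift off and go in front of the handle.

Request:
carry_out(
  motion=[
    [0,[-0.2,-3.0,0],[0,0,0]],
    [0,[0,-4.5,0],[0,0,0]],
    [0,[-4.2,0,2.5],[0,0,0]],
    [0,[-4.2,0,2.5],[0,0,0]],
    [0,[-4.2,0,2.5],[0,0,0]],
  ],
)

```text
clock: 14.68
tool_pos: [0.4667, 0.0123, 0.2018]
tool_rot: [0.707, -0.707, -0.016, 0.016]
contact_force: [1.8, -0.7, 0.5]
opening: -0.0001
```

```bash
python3 - <<'E'
from h import *
rackpose(); w=wshot("w5")
g=lambda *P:proj(w,[rk(q) for q in P]).round(0).tolist()
for c in(.14,.13,.15,.171): print(c,"bar",g((-.044-c,.055,.141),(-.044-c,-.055,.141)))
E
```

```text
t 14.675 rack mm [-186.1  -23.4  201.8] yaw [-90.    0.1  -0.1] F [ 1.8 -0.7  0.5] open -0.0001
0.14 bar [[279.0, 97.0], [279.0, 267.0]]
0.13 bar [[296.0, 97.0], [293.0, 267.0]]
0.15 bar [[262.0, 97.0], [264.0, 267.0]]
0.171 bar [[226.0, 97.0], [233.0, 267.0]]
```

View pics/w5.png

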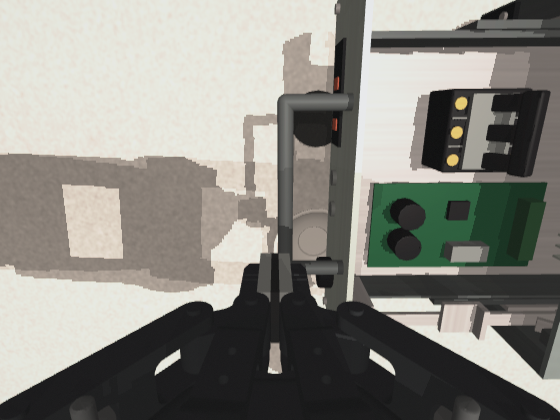

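The bar at column 286 means chassis ≈ 0.136, and the lever clearly leans to the rack (ON). I'll go in front of the bar and push home.

Request:
carry_out(
  motion=[
    [0,[-3.0,0,2.3],[0,0,0]],
    [0,[0,0,0],[0,0,0]],
    [0,[0,3.5,0],[0,0,0]],
    [0,[0,3.0,0],[0,0,0]],
    [0,[0,1.5,0],[0,0,0]],
  ],
)

```text
clock: 15.35
tool_pos: [0.4368, 0.0332, 0.1207]
tool_rot: [-0.707, 0.707, 0.015, -0.016]
contact_force: [-0.3, -0.7, -0.4]
opening: 0.0003
```

Request:
carry_out(
  motion=[
    [0,[1.5,0,0],[0,0,0]],
    [0,[1.5,0,0],[0,0,0]],
    [0,[2.0,0,0],[0,0,0]],
    [0,[2.0,0,0],[0,0,0]],
    [0,[2.0,0,0],[0,0,0]],
  ],
)

```text
clock: 15.98
tool_pos: [0.5278, 0.0374, 0.1223]
tool_rot: [0.707, -0.707, -0.015, 0.016]
contact_force: [-3.1, 1.2, 1.1]
opening: 0.0005
```

```bash
python3 - <<'E'
from h import *
rackpose()
E
```

```text
t 15.975 rack mm [-123.9   -1.2  122.3] yaw [-90.    0.1  -0.1] F [-3.   1.4  1.1] open 0.0005
```

Request:
carry_out(
  motion=[
    [0,[1.5,0,0],[0,0,0]],
    [0,[1.5,0,0],[0,0,0]],
    [0,[1.2,0,0],[0,0,0]],
    [0,[0.8,0,0],[0,0,0]],
    [0,[0.3,0,0],[0,0,0]],
  ],
)

```text
clock: 16.6
tool_pos: [0.5802, 0.0398, 0.1223]
tool_rot: [-0.707, 0.707, 0.016, -0.016]
contact_force: [-1.0, -0.2, 1.2]
opening: 0.0001
```

Request:
carry_out(
  motion=[
    [0,[0.3,0,0],[0,0,0]],
    [0,[0.3,0,0],[0,0,0]],
    [0,[0.2,0,0],[0,0,0]],
    [0,[0.1,0,0],[0,0,0]],
    [0,[0,0,0],[0,0,0]],
  ],
)

```text
clock: 17.23
tool_pos: [0.5888, 0.0402, 0.1223]
tool_rot: [-0.707, 0.707, 0.016, -0.016]
contact_force: [-1.9, -0.9, 0.6]
opening: -0.0001
```

```bash
python3 - <<'E'
from h import *
rackpose()
E
```

```text
t 17.225 rack mm [-62.8  -1.2 122.3] yaw [-90.    0.1  -0.1] F [-2.  -0.8  0.6] open -0.0001
```

Not against the stop yet, so I push a little further in small steps.

Request:
carry_out(
  motion=[
    [0,[0.2,0,0],[0,0,0]],
    [0,[0.2,0,0],[0,0,0]],
    [0,[0.1,0,0],[0,0,0]],
    [0,[0,0,0],[0,0,0]],
    [0,[0,0,0],[0,0,0]],
  ],
)

```text
clock: 17.85
tool_pos: [0.5898, 0.0403, 0.1221]
tool_rot: [-0.707, 0.707, 0.012, -0.019]
contact_force: [-47.4, -2.4, 20.6]
opening: -0.0001
```

```bash
python3 - <<'E'
from h import *
rackpose()
E
```

```text
t 17.85 rack mm [-61.8  -1.2 122.1] yaw [-90.    0.6   0.4] F [-47.4  -0.2  20.6] open -0.0001
```

The force rose to 47 N within 1 mm, so that's the home stop. I'll back away, lift and check.

Request:
carry_out(
  motion=[
    [0,[-1.5,0,0],[0,0,0]],
    [0,[-2.5,0,0],[0,0,0]],
    [0,[-1.0,-3.0,0],[0,0,0]],
    [0,[0,-5.0,0],[0,0,0]],
    [0,[0,-3.0,0],[0,0,0]],
  ],
)

```text
clock: 18.48
tool_pos: [0.5442, 0.0382, 0.2352]
tool_rot: [0.707, -0.707, -0.017, 0.015]
contact_force: [-0.8, -0.2, -0.5]
opening: -0.0002
```

```bash
python3 - <<'E'
from h import *
from plant import robot
rackpose(); w=wshot("w6")
g=lambda *P:proj(w,[rk(q) for q in P]).round(0).tolist()
for c in(0,.006,.012): print(c,"bar",g((-.044-c,.055,.141),(-.044-c,-.055,.141)))
t=robot.snapshot("top");cv2.imwrite("pics/top1.png",t["frame"][:,:,::-1])
o=np.zeros((420,800,3),np.uint8);o[:,:560]=cv2.imread("pics/w6.png")
o[:210,560:]=cv2.resize(cv2.imread("pics/top0.png")[150:255,150:270],(240,210));o[210:,560:]=cv2.resize(cv2.imread("pics/top1.png")[150:255,150:270],(240,210))
cv2.imwrite("pics/fin.png",o)
E
```

```text
t 18.475 rack mm [-107.5   -1.2  235.2] yaw [-90.   -0.1  -0.3] F [-0.8 -0.2 -0.5] open -0.0002
0 bar [[365.0, 132.0], [354.0, 272.0]]
0.006 bar [[357.0, 132.0], [347.0, 272.0]]
0.012 bar [[348.0, 132.0], [339.0, 272.0]]
```

View pics/fin.png

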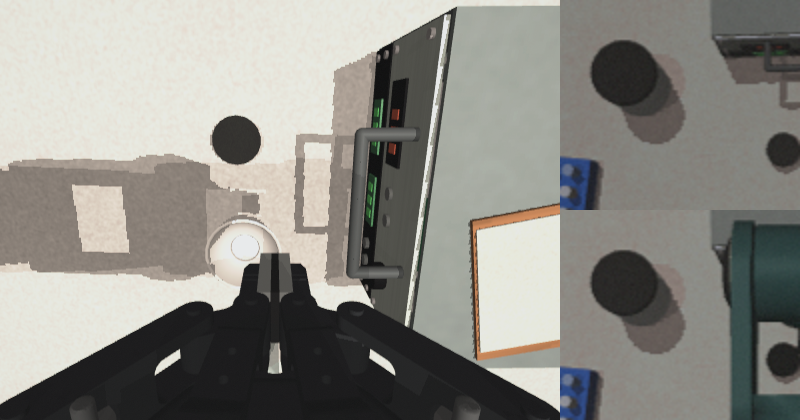

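The bar is at columns 363 and 353, against 365 and 354 predicted for home. The panel is flush, and the tall flask and stopper haven't moved. I'm handing in.

```bash
python3 -c "
from plant import robot
print(robot.job_done())"
```

```text
the job is handed in; nothing more can be done
None
```

The breaker is reset and the controller is back home. I handed the job in at about 18.6 s of the 58 s allowed; no verdict is reported.

**What I did**
- **Pull-out:** I pinched the handle and pulled to the end stop at about 0.177 m. Pushing back met 39 N at about 0.171 m, so the latch was locked.
- **Breaker:** I straddled the lever and pushed it to its OFF stop (31 N), then to its ON stop (18 N).
- **Push-in:** I pressed the release tab fully (about 14 N) and pushed the lip until the controller was about 35 mm in. I then pushed the handle bar until the force rose to 47 N at the home stop.

**Last checks**
- **Home position:** the bar appears within 2 pixels (1–2 mm) of its predicted home position, and the panel looks flush on the rack's face.
- **Robot clear:** the gripper was raised clear of everything, with about 1 N on the wrist.
- **Other objects:** the tall flask looked unmoved in the last top view, and the stopper and dish undisturbed in the last wrist view. I did not check the short flask, tube rack, screwdriver and wash bottle at the end; the arm was planned to stay clear of them.
- **Breaker and tab at the end:** neither can be seen with the controller shut. The lever was seen leaning ON (towards the rack) when the controller was at about 0.136 m, and nothing touched it afterwards. That the tab is up I am inferring, because I lifted off it and did not look again.

No check failed or disagreed.

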